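# Unlock the medicine box with its flat key

### The job

Unlock the cream steel medicine box: take the flat-bladed key with the flat rectangular bow out of the white key stand, push it fully home into the slotted lock cylinder on the box's lid, and turn it clockwise (seen from above) as far as it goes, about 75 degrees. Leave the key standing in the lock, and leave the other key, the one with the round knob head, in the stand.

Things in the scene. Friction and masses are not known exactly. Their poses are not given: they have to be found in the camera images.
- key: The right key, steel, 80-170g, upright in a pocket of the fixed white stand (60x150x45 mm high). Origin: on its axis, underside of its collar, which rests on the stand's top. z up, y wide way, x thin way. Above it: collar 30 mm diameter, 5 thick; flat bow to grip, 36 wide (y), 10 thick (x), from 5 to 47 mm up. Below it: blade 20 wide (y), 6 thick (x), 32 long. Lifts straight up; half turn alike.
- round_key: The other key, not to be used: steel, upright in the stand's other pocket, 80 mm from the right key along y. Same 30 mm collar (origin at its underside), but a round knob head 36 mm in diameter from 16 to 42 mm above the origin, and a round shank 12 mm in diameter, 32 long, that does not fit the lock.
- lock_face (a point): Centre of the top face of the steel lock cylinder (47 mm diameter) in the lid of the fixed cream box (200x150x75 mm); face 80 mm above the table. z up; slot long along y, narrow along x (axes turn with the cylinder). Mouth 34 (y) x 21 (x) mm, a funnel narrowing over 10 mm to 24 x 10; 37 deep. Key home: collar on this face, key origin at this point, key y along slot y, either way round.
- lock (a joint): Angle of the lock cylinder in rad: 0 locked (as it starts), grows clockwise seen from above, up to a hard stop at 1.3 (unlocked). It turns with light friction (0.05 N m) and stays where it is left. The blade has about 12 degrees of play in the slot before it takes the cylinder along.

How it is judged:
By the outcome, as a careful person would: the job done as asked, in the order asked, and still so for the second after the job is handed in, with the robot touching nothing.
It also fails if it takes over 43 s, if anything falls off the work surface, if the arm or the gripper's body presses on something with over 40 N, if the wrist force passes 120 N, or if a joint passes its speed limit or range.

### The arm

A 6-joint arm with a two-finger parallel gripper is mounted at the origin on the work surface. World frame = base frame: x ahead of the robot, y to its left, z up, the work surface at z = 0. Lengths are in m, angles in degrees, forces in N, time in s.
With the tool pointing down it reaches from about 0.35 to 0.875 m from the base axis. Payload 4.2 kg.
Tool frame: the origin (TCP) lies at the very end of the fingers, on their centre line; the grasp point (between the pads) lies 19 mm behind it; z points along the fingers, y is the direction in which the jaws open and shut (so a half turn about z gives the same grasp; the last joint's range is limited). The gripper opens to 87 mm and grips with 3 to 60 N. Pads are 19 mm wide; open, the fingers measure 117 mm over their backs; the gripper's body (75 mm by 190 mm) begins 51 mm behind the grasp point.
Start: joints at [80.478, 22.042, 0.453, 0, -68.411, -14.817], TCP at [0.258, 0.569, 0.185] pointing down, gripper open.
Joint ranges: [-179.83, 179.83], [-69.29, 118.12], [-61.27, 80.66], [-181.25, 117.63], [-171.15, -9.14], [-177.46, 177.46]. Speed limits (degrees/s): [159.86, 159.86, 180, 180, 180, 180].

### API

Orientations are given as a 3x3 rotation matrix whose columns are the frame's x, y, z axes.
In Python, from station import r, imaging gives the robot as it stands. The module is installed in compiled form; this text tells all that it offers.
- The arm moves only by the tool move_arm, never from a script. Its argument "motion" is one flat list of numbers, 7 for each row, row after row: the shift along the tool's x, y, z in units of 40 mm (1.0 is 40 mm), then the turn, a rotation vector about the tool's x, y, z in units of 5 degrees (1.0 is 5 degrees), then the gripper's target within -1 to 1 (shut at 1, half-way at 0, fully open at -1). In form: [dx, dy, dz, wx, wy, wz, gripper, dx, dy, dz, wx, wy, wz, gripper, ...]. A call has 1 to 20 rows; each row is the pose to reach, as a shift and turn from the pose measured when the call began, along the tool's axes at that moment; what a row does not reach only later rows make up. A row lasts 1/12 s, in which the tool goes at most 41.7 mm and 7.16 degrees, less where a joint would pass 70% of its speed; a pose out of reach is approached as far as the arm can. A call with a gripper value outside its range is refused whole. The fingers move at their own pace and stop on an object; the grip force is fixed at half the most. Time passes only in rows, so rows that repeat a pose let the fingers close. It gives the time, the measured TCP pose, the force and the opening at its end, in the units of the state.
- r.sense(): the state, without advancing time (a new reading comes with each control period).
- imaging.capture(name): name is "scene" or "top"; returns the picture (384x512x3 uint8, blue, green, red); there is no depth.
- imaging.camera_params(name): a dict with "intrinsics" (3x3 intrinsics, pixels), "world_from_camera" (4x4, takes a point from camera to world coordinates). Camera axes: x right, y down, z forward; pixel columns grow to the right and rows downward; lengths in m; the calibration is good to about 2 mm. A picture is of the moment at which its call begins. camera_params takes no time and is no camera call.
- r.finish_job(): hands the job in, once; it reports no verdict.
The state is a dict: "time_s": time; "joints": joint angles; "joint_velocities": joint speeds; "effort": joint torques, N m; "tcp_pos": TCP position; "ee_rot": TCP orientation; "wrist_force": force on the tool from outside, world axes, zero at the start; "moment": the same for the moment, N m; "gripper_width": opening from 0.0 (shut) to 1.0 (fully open).
Only numpy, scipy, OpenCV 4.12 (cv2) and the standard library are available. Lean on these libraries where they do the work, as an engineer would, in place of code of your own. Each camera call takes 0.05 s, during which the arm holds its last target.

## Working session

There is one attempt and no reset: what is moved stays moved. The work goes in short steps, Python scripts to look and compute and a tool call to move; the robot and the scene stay as the last step left them, time stands still between calls to the robot, and variables do not carry over. Pictures are saved under pics/ and viewed, and the job is handed in when it is done.

Besides the shell and the picture viewer there is one more tool, called after "Emit:" by a JSON object that holds its "op" and its "data". move_arm: Moves the arm, as the interface text tells. Its arguments: {"type":"object","properties":{"motion":{"type":"array","items":{"type":"number"}}},"required":["motion"]}

```bash
mkdir -p pics; python3 - <<'E'
from station import r, imaging
import cv2,numpy as np
np.set_printoptions(precision=4,suppress=True)
s=r.sense();print(s)
for n in("scene","top"):
    im=imaging.capture(n);cv2.imwrite(f"pics/{n}0.png",im)
    p=imaging.camera_params(n);print(n,p["intrinsics"],p["world_from_camera"])
E
```

```text
{'time_s': 0.0, 'joints': array([ 80.4764,  22.0905,   0.3809,  -0.0274, -68.4124, -14.8187]), 'joint_velocities': array([ 0.0362, -0.0523, -0.0821, -0.0125,  0.0091,  0.0414]), 'effort': array([ -0.0002, -39.067 ,  18.7409,   4.22  ,   0.0111,  -0.0002]), 'tcp_pos': array([0.2573, 0.5688, 0.1844]), 'ee_rot': array([[ 0.911 , -0.4123, -0.0008],
       [-0.4123, -0.911 , -0.002 ],
       [ 0.0001,  0.0022, -1.    ]]), 'wrist_force': array([0.1883, 0.6739, 0.4964]), 'moment': array([ 0.0238, -0.0302, -0.008 ]), 'gripper_width': 0.9996065649703212}
scene [[408.6076   0.     259.5185]
 [  0.     408.6076 193.9297]
 [  0.       0.       1.    ]] [[ 0.5606  0.5458 -0.6227  0.993 ]
 [ 0.8279 -0.3865  0.4066 -0.2691]
 [-0.0188 -0.7435 -0.6685  0.615 ]
 [ 0.      0.      0.      1.    ]]
top [[401.2373   0.     255.9181]
 [  0.     401.2373 197.5022]
 [  0.       0.       1.    ]] [[-0.0295 -0.9992  0.0277  0.4979]
 [-0.9992  0.0302  0.0253  0.035 ]
 [-0.0262 -0.027  -0.9993  0.9904]
 [ 0.      0.      0.      1.    ]]
```

View pics/scene0.png

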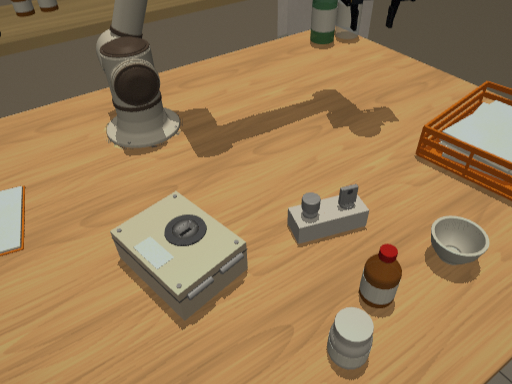

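View pics/top0.png

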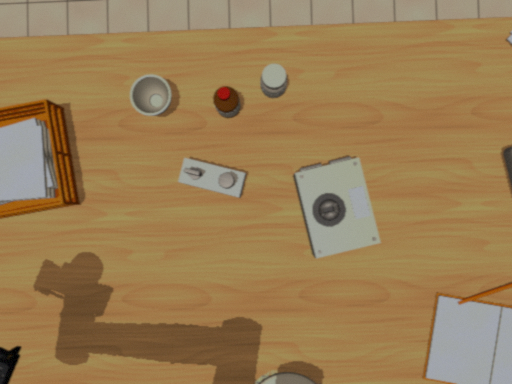

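Scene view: box with lock at about (186,230), round key (311,205), flat key (348,196). Top view: flat key at about (193,172), round knob (228,180), lock (329,209). Next I'll zoom in.

```bash
python3 - <<'E'
import cv2,numpy as np
t=cv2.imread("pics/top0.png");s=cv2.imread("pics/scene0.png")
def crop(im,x,y,w,h,k):return cv2.resize(im[y:y+h,x:x+w],None,fx=k,fy=k,interpolation=cv2.INTER_CUBIC)
a=crop(t,175,150,80,55,10);cv2.imwrite("pics/t_stand.png",a)
cv2.imwrite("pics/t_box.png",crop(t,285,150,100,110,5))
cv2.imwrite("pics/s_stand.png",crop(s,280,175,100,75,8))
cv2.imwrite("pics/s_box.png",crop(s,105,185,150,130,4))
cv2.imwrite("pics/lock2.png",np.hstack([crop(t,309,189,40,40,10),crop(s,161,207,40,40,10)[:400,:400]]))
E
```

```text
(no output)
```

View pics/t_stand.png

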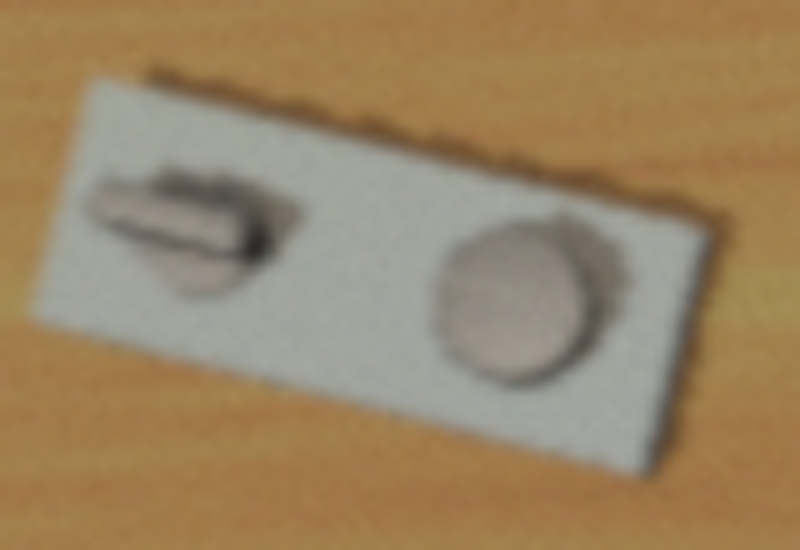

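View pics/s_stand.png

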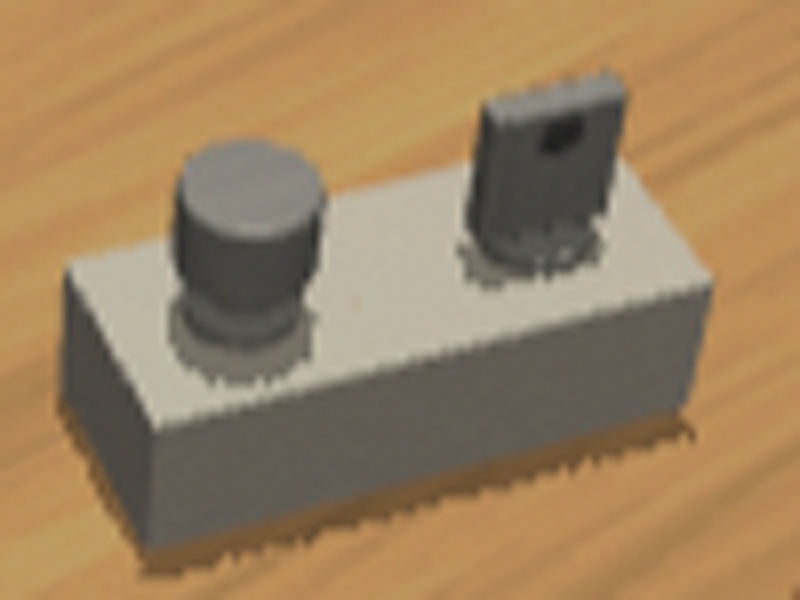

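View pics/lock2.png

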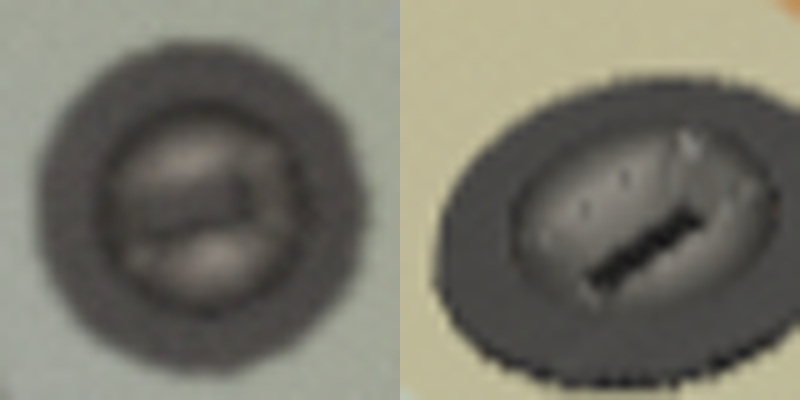

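View pics/t_box.png

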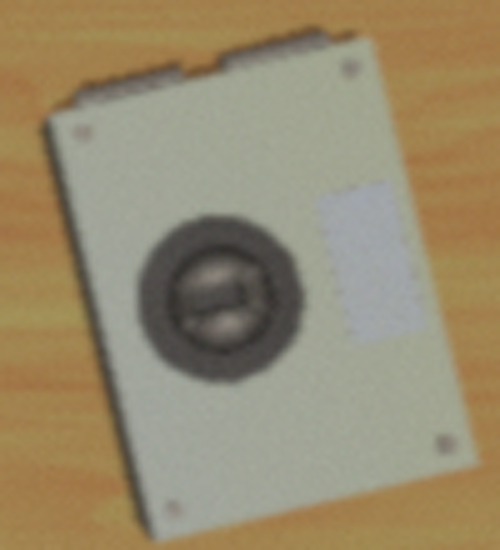

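View pics/s_box.png

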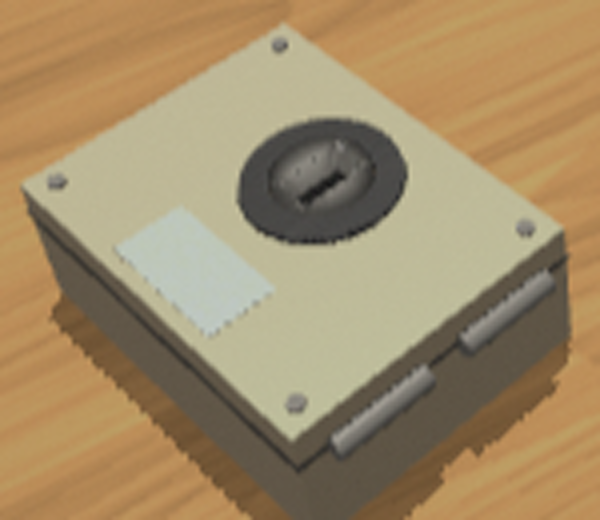

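```bash
cat > h.py <<'E'
import cv2,numpy as np
from station import r, imaging
np.set_printoptions(precision=4,suppress=True)
C={n:imaging.camera_params(n) for n in("scene","top")}
def P(n):
    p=C[n];T=np.linalg.inv(p["world_from_camera"]);return p["intrinsics"]@T[:3]
def proj(n,X):
    X=np.atleast_2d(X);q=np.c_[X,np.ones(len(X))]@P(n).T;return q[:,:2]/q[:,2:]
def ray(n,uv,z):
    p=C[n];d=p["world_from_camera"][:3,:3]@np.linalg.inv(p["intrinsics"])@np.r_[uv,1];o=p["world_from_camera"][:3,3]
    return o+d*(z-o[2])/d[2]
def tri(a,b):
    X=cv2.triangulatePoints(P("top"),P("scene"),np.float64(a).reshape(2,1),np.float64(b).reshape(2,1))[:,0]
    X=X[:3]/X[3];return X,proj("top",X)[0]-a,proj("scene",X)[0]-b
def uc(u,v,x0,y0,k):return np.array([(u+.5)/k-.5+x0,(v+.5)/k-.5+y0])
E
python3 - <<'E'
from h import *
T=lambda u,v:uc(u,v,175,150,10)
S=lambda u,v:uc(u,v,280,175,8)
print("knob top",tri(T(512,305),S(252,190)))
print("bow left-top mid",tri(T(243,228),S(488,113)))
print("bow right-top mid",tri(T(101,195),S(620,80)))
print("stand corners")
# top view corners: A(95,78) B(710,232) Cc(645,475) D(35,320)
# scene: A far-right? 
for a,b in [((710,232),(158,428)),((645,475),(68,262)),((95,78),(712,275))]:print(tri(T(*a),S(*b)))
L=lambda u,v:uc(u,v,309,189,10);M=lambda u,v:uc(u-400,v,161,207,10)
print("lock",tri(L(200,208),M(645,217)))
BT=lambda u,v:uc(u,v,285,150,5);BS=lambda u,v:uc(u,v,105,185,4)
print("ring",tri(BT(221,298),BS(322,181)))
for a,b in [((83,132),(526,228)),((350,68),(296,403)),((445,444),(57,181)),((173,509),(279,45))]:print("screw",tri(BT(*a),BS(*b)))
p,q=ray("scene",M(592,283),.07),ray("scene",M(705,217),.07);print("slot",p,q,np.degrees(np.arctan2(*(q-p)[[1,0]])))
p,q=ray("top",L(100,225),.08),ray("top",L(290,195),.08);print(np.degrees(np.arctan2(*(q-p)[[1,0]])))
E
```

```text
knob top (array([0.5654, 0.1262, 0.0843]), array([-0.4349, -0.3018]), array([-0.6001,  0.0478]))
bow left-top mid (array([0.5836, 0.1849, 0.0921]), array([-0.1254, -0.0946]), array([-0.1743,  0.0179]))
bow right-top mid (array([0.5929, 0.2178, 0.0926]), array([-0.5707, -0.4541]), array([-0.7984,  0.0878]))
stand corners
(array([0.5847, 0.0836, 0.0443]), array([-0.7676, -0.5142]), array([-1.0983,  0.0745]))
(array([0.5275, 0.1003, 0.045 ]), array([-0.6703, -0.4352]), array([-0.9012,  0.0559]))
(array([0.6251, 0.2273, 0.0467]), array([-0.3405, -0.2767]), array([-0.4954,  0.0583]))
lock (array([ 0.4917, -0.1049,  0.0783]), array([-0.2306, -0.1057]), array([-0.3062, -0.0006]))
ring (array([ 0.4921, -0.1057,  0.075 ]), array([-0.3347, -0.1538]), array([-0.4453, -0.0012]))
screw (array([ 0.5697, -0.0454,  0.0757]), array([-0.4285, -0.2346]), array([-0.6132,  0.0181]))
screw (array([ 0.5949, -0.168 ,  0.0744]), array([-0.2516, -0.1129]), array([-0.3796, -0.0022]))
screw (array([ 0.4231, -0.2044,  0.0753]), array([-0.1969, -0.0697]), array([-0.2482, -0.011 ]))
screw (array([ 0.3969, -0.0814,  0.0747]), array([-0.0667, -0.0293]), array([-0.0803, -0.0006]))
slot [ 0.4935 -0.117   0.07  ] [ 0.4906 -0.0928  0.07  ] 96.77314983288461
-82.6846997952005
```

```bash
python3 - <<'E'
from h import *
im=cv2.imread("pics/scene0.png");tm=cv2.imread("pics/top0.png")
outs=[]
for ang in(97,102):
  row=[]
  for n,I,x0,y0 in(("scene",im,166,210),("top",tm,309,189)):
    k=10;c=cv2.resize(I[y0:y0+40,x0:x0+40],None,fx=k,fy=k,interpolation=cv2.INTER_CUBIC)
    a=np.radians(ang);Y=np.array([np.cos(a),np.sin(a),0]);X=np.array([Y[1],-Y[0],0]);o=np.array([.492,-.105,0])
    for hy,hx,z,col in((.017,.0105,.08,(0,255,0)),(.012,.005,.07,(0,0,255))):
      pts=[o+s*hy*Y+t*hx*X+[0,0,z] for s,t in((1,1),(1,-1),(-1,-1),(-1,1))]
      uv=((proj(n,pts)-[x0,y0]+.5)*k-.5)
      cv2.polylines(c,[uv.round().astype(np.int32)],True,col,1)
    t=np.linspace(0,6.28,60);pts=np.c_[o[0]+.0235*np.cos(t),o[1]+.0235*np.sin(t),0*t+.08]
    cv2.polylines(c,[((proj(n,pts)-[x0,y0]+.5)*k-.5).round().astype(np.int32)],True,(255,255,0),1)
    row.append(c)
  outs.append(np.hstack(row))
cv2.imwrite("pics/ov1.png",cv2.resize(np.vstack(outs),(600,600)))
E
```

```text
(no output)
```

View pics/ov1.png

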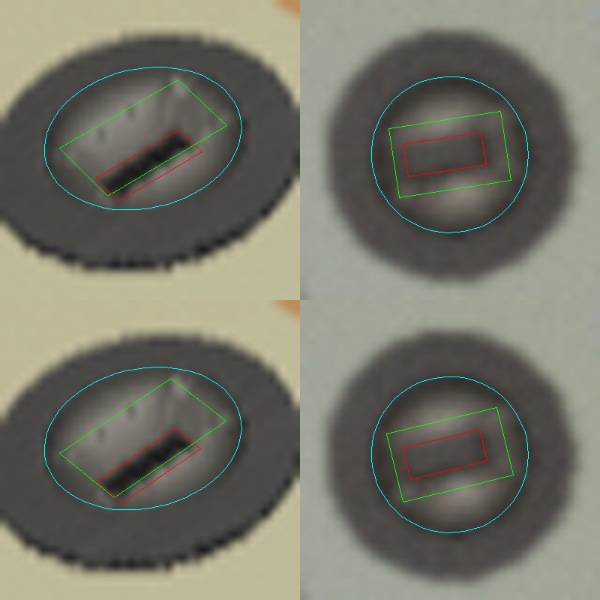

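```bash
cat >> h.py <<'E'
from scipy.spatial.transform import Rotation as R
def plan(pos,yaw):
    s=r.sense();Rm=s["ee_rot"];a=np.radians(yaw);x=np.array([np.cos(a),np.sin(a),0]);z=np.array([0,0,-1.])
    G=np.c_[x,np.cross(z,x),z]
    d=Rm.T@(np.array(pos)-s["tcp_pos"])/.04
    w=np.degrees(R.from_matrix(Rm.T@G).as_rotvec())/5
    print("t",s["time_s"],"tcp",s["tcp_pos"],"F",s["wrist_force"],"M",s["moment"],"w",s["gripper_width"],"j",s["joints"]);print("yaw",np.degrees(np.arctan2(Rm[1,0],Rm[0,0])),"tilt",Rm[:2,2])
    print("move",d.round(3),w.round(3))
E
python3 -c "
from h import *
plan((.588,.202,.15),-105.7)"
```

```text
t 0.1 tcp [0.2573 0.5689 0.1845] F [ 0.5815 -0.7309 -0.098 ] M [-0.0089 -0.0175  0.0098] w 0.9989560103682125 j [ 80.4786  22.0853   0.3864  -0.0256 -68.4137 -14.8168]
yaw -24.347661673486378 tilt [-0.0007 -0.0019]
move [11.313  4.946  0.873] [ 0.018 -0.017 16.27 ]
```

Emit:
{"op": "move_arm", "data": {"motion": [11.31,4.95,0.87,0,0,16.27,-1,11.31,4.95,0.87,0,0,16.27,-1,11.31,4.95,0.87,0,0,16.27,-1,11.31,4.95,0.87,0,0,16.27,-1,11.31,4.95,0.87,0,0,16.27,-1,11.31,4.95,0.87,0,0,16.27,-1,11.31,4.95,0.87,0,0,16.27,-1,11.31,4.95,0.87,0,0,16.27,-1,11.31,4.95,0.87,0,0,16.27,-1,11.31,4.95,0.87,0,0,16.27,-1,11.31,4.95,0.87,0,0,16.27,-1,11.31,4.95,0.87,0,0,16.27,-1,11.31,4.95,0.87,0,0,16.27,-1,11.31,4.95,0.87,0,0,16.27,-1,11.31,4.95,0.87,0,0,16.27,-1,11.31,4.95,0.87,0,0,16.27,-1,11.31,4.95,0.87,0,0,16.27,-1]}}

```text
time_s: 1.52
tcp_pos: [0.5872, 0.2031, 0.1503]
ee_rot: [[-0.268, -0.963, -0.001], [-0.963, 0.268, -0.002], [0.002, 0.0, -1.0]]
wrist_force: [-0.2, -0.5, -0.2]
gripper_width: 1.001
```

```bash
python3 -c "
from h import *
plan((.588,.202,.055),-105.7)
im=np.hstack([imaging.capture('scene')[130:290,230:430],imaging.capture('top')[110:270,110:310]])
cv2.imwrite('pics/a1.png',cv2.resize(im,None,fx=2,fy=2,interpolation=2))"
```

```text
t 1.5167 tcp [0.5872 0.2031 0.1503] F [-0.1688 -0.4538 -0.2328] M [ 0.0417 -0.0122  0.0272] w 1.0013992680005677 j [ 34.0207  23.1642  -3.0358   0.0657 -63.8768 -49.6245]
yaw -105.57481300568362 tilt [-0.0005 -0.0016]
move [ 0.017 -0.028  2.383] [ 0.001 -0.019  0.025]
```

View pics/a1.png

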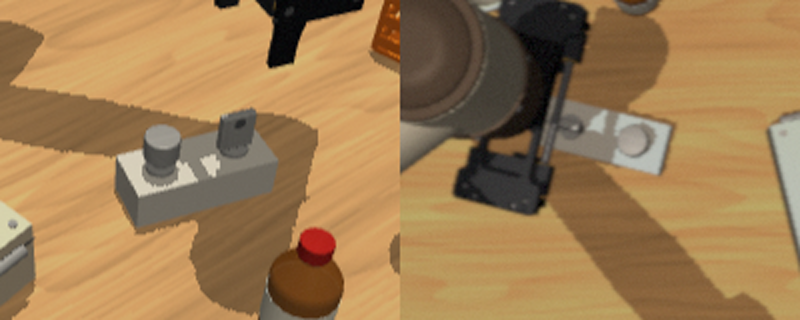

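Emit:
{"op": "move_arm", "data": {"motion": [0.02,-0.03,0.6,0,0,0,-1,0.02,-0.03,1.12,0,0,0,-1,0.02,-0.03,1.12,0,0,0,-1,0.02,-0.03,1.12,0,0,0,-1]}}

```text
time_s: 1.95
tcp_pos: [0.5874, 0.202, 0.1051]
ee_rot: [[-0.267, -0.964, -0.002], [-0.964, 0.267, -0.003], [0.004, 0.001, -1.0]]
wrist_force: [0.1, 0.5, 0.9]
gripper_width: 0.999
```

```bash
python3 -c "
from h import *
plan((.588,.202,.055),-105.7)
s=r.sense();Rm=s['ee_rot']
im=imaging.capture('scene');k=6;x0,y0=300,130
c=cv2.resize(im[y0:y0+100,x0:x0+130],None,fx=k,fy=k,interpolation=2)
for d in(-.0585,-.0435,0,.0435,.0585):
  u=(proj('scene',s['tcp_pos']+d*Rm[:,1])[0]-[x0,y0]+.5)*k
  cv2.circle(c,tuple(int(v) for v in u),4,(0,0,255),-1)
cv2.imwrite('pics/a2.png',c)"
```

```text
t 1.95 tcp [0.5874 0.202  0.1051] F [0.0738 0.5013 0.8874] M [ 0.1211 -0.1413  0.0089] w 0.9988789827723676 j [ 33.9335  25.4501  -6.3513   0.0916 -58.4049 -49.4917]
yaw -105.50993053014186 tilt [-0.0022 -0.0031]
move [-0.008 -0.017  1.251] [ 0.015 -0.042  0.038]
```

View pics/a2.png

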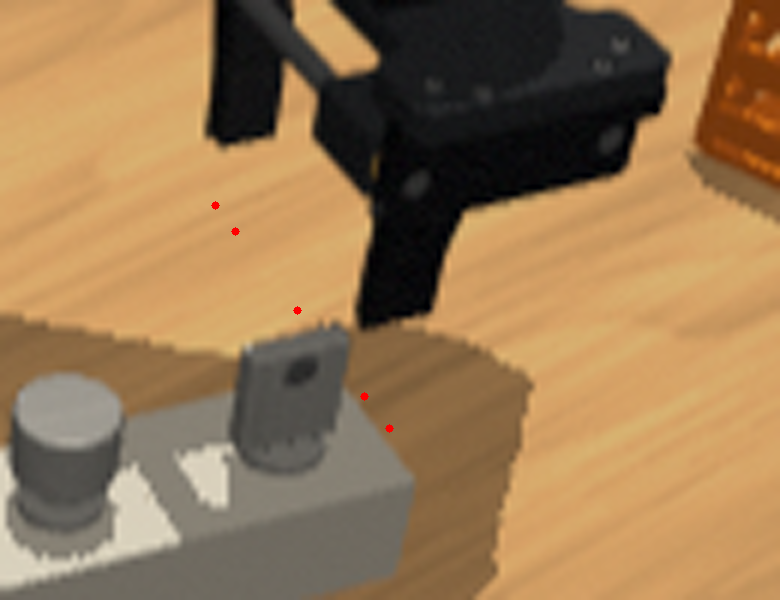

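```bash
python3 -c "
from h import *
s=r.sense();Rm=s['ee_rot'];print(s['tcp_pos'],s['joint_velocities'])
o=[]
for n,x0,y0 in(('scene',320,130),('top',130,120)):
  im=imaging.capture(n);k=4
  c=cv2.resize(im[y0:y0+100,x0:x0+100],None,fx=k,fy=k,interpolation=2)
  for dz,col in((0,(0,0,255)),(.03,(0,255,0)),(.07,(255,255,0))):
   for d in(-.0585,-.0435,0,.0435,.0585):
    u=(proj(n,s['tcp_pos']+d*Rm[:,1]-dz*Rm[:,2])[0]-[x0,y0]+.5)*k
    cv2.circle(c,tuple(int(v) for v in u),2,col,-1)
  o.append(c)
cv2.imwrite('pics/a3.png',np.hstack(o))"
```

```text
[0.5885 0.2025 0.1065] [-0.1368 -1.0147  1.4576  0.2058  0.1238 -0.0653]
```

View pics/a3.png

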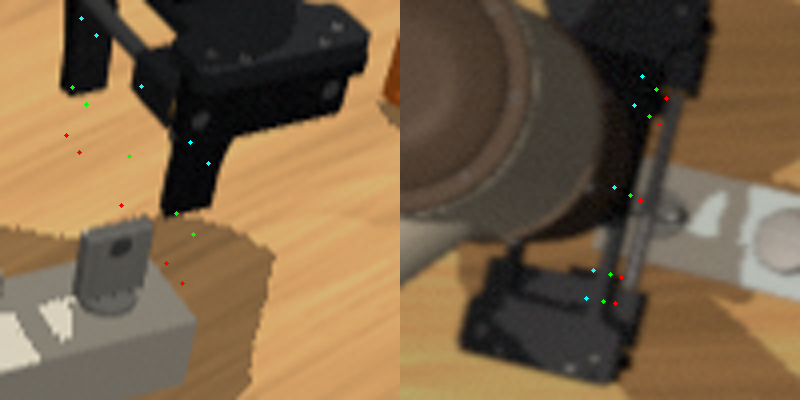

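Seen here, the open fingertips sit about 30 mm higher than the stated TCP: near tip at (367,183), against the prediction (362,198). I'll raise the arm, close the jaws in free air and look, in case the tips advance as they close.

Emit:
{"op": "move_arm", "data": {"motion": [0,0,-1,0,0,0,1,0,0,-1.5,0,0,0,1,0,0,-1.5,0,0,0,1,0,0,-1.5,0,0,0,1,0,0,-1.5,0,0,0,1,0,0,-1.5,0,0,0,1,0,0,-1.5,0,0,0,1,0,0,-1.5,0,0,0,1,0,0,-1.5,0,0,0,1]}}

```text
time_s: 2.85
tcp_pos: [0.5888, 0.2025, 0.1667]
ee_rot: [[-0.268, -0.963, 0.001], [-0.963, 0.268, -0.001], [0.001, -0.002, -1.0]]
wrist_force: [-0.3, -0.5, 0.2]
gripper_width: 0.402
```

```bash
cat > look.py <<'E'
from h import *
import sys
s=r.sense();Rm=s['ee_rot'];print(s['time_s'],s['tcp_pos'],s['gripper_width'],s['wrist_force'])
o=[]
for n in('scene','top'):
  u0=proj(n,s['tcp_pos'])[0].astype(int)-50;x0,y0=max(u0[0],0),max(u0[1]-20*(n=='scene'),0)
  im=imaging.capture(n);k=4
  c=cv2.resize(im[y0:y0+100,x0:x0+100],None,fx=k,fy=k,interpolation=2)
  if len(sys.argv)>2:
   for dz,col in((0,(0,0,255)),(.03,(0,255,0)),(.07,(255,255,0))):
    for d in(-.015,0,.015):
     u=(proj(n,s['tcp_pos']+d*Rm[:,1]-dz*Rm[:,2])[0]-[x0,y0]+.5)*k
     cv2.circle(c,tuple(int(v) for v in u),2,col,-1)
  print(n,x0,y0);o.append(c)
cv2.imwrite(sys.argv[1],np.hstack(o))
E
python3 look.py pics/a4.png 1
```

```text
2.85 [0.5888 0.2025 0.1667] 0.4021776162394388 [-0.3085 -0.4855  0.2405]
scene 304 85
top 134 116
```

View pics/a4.png

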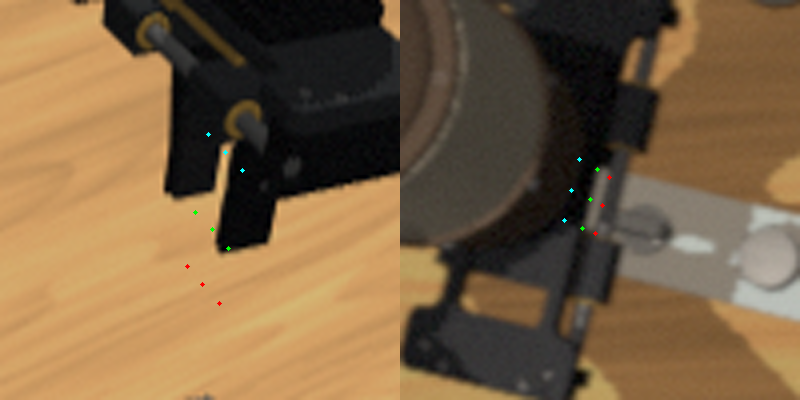

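```bash
python3 - <<'E'
from h import *
for z in(.1667,.17,.18,.19,.2,.21,.22):
    print(z,"scene tip",ray("scene",(358.3,140),z),"top carr",ray("top",(188.5,164),z))
E
python3 - <<'E'
import sys;sys.path.insert(0,'.')
from h import *
k=1.5
a=imaging.capture('top');b=imaging.capture('scene')
cv2.imwrite('pics/full1.png',np.hstack([cv2.resize(b[40:240,250:450],None,fx=2,fy=2),cv2.resize(a[70:270,60:260],None,fx=2,fy=2)]))
E
```

```text
0.1667 scene tip [0.5569 0.2438 0.1667] top carr [0.5943 0.1933 0.1667]
0.17 scene tip [0.5601 0.24   0.17  ] top carr [0.5939 0.1926 0.17  ]
0.18 scene tip [0.5698 0.2286 0.18  ] top carr [0.5927 0.1907 0.18  ]
0.19 scene tip [0.5795 0.2171 0.19  ] top carr [0.5915 0.1888 0.19  ]
0.2 scene tip [0.5893 0.2057 0.2   ] top carr [0.5904 0.1869 0.2   ]
0.21 scene tip [0.599  0.1943 0.21  ] top carr [0.5892 0.185  0.21  ]
0.22 scene tip [0.6087 0.1828 0.22  ] top carr [0.588 0.183 0.22 ]
```

View pics/full1.png

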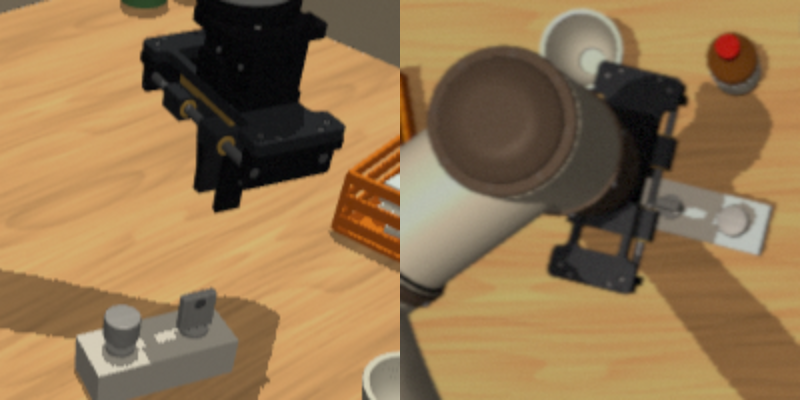

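```bash
python3 - <<'E'
from h import *
b=imaging.capture('scene');a=imaging.capture('top')
B=cv2.resize(b[45:165,315:430],None,fx=5,fy=5,interpolation=2)
cv2.imwrite('pics/z1.png',B)
cv2.imwrite('pics/z2.png',cv2.resize(a[90:225,120:220],None,fx=4.4,fy=4.4,interpolation=2))
E
```

```text
(no output)
```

View pics/z1.png

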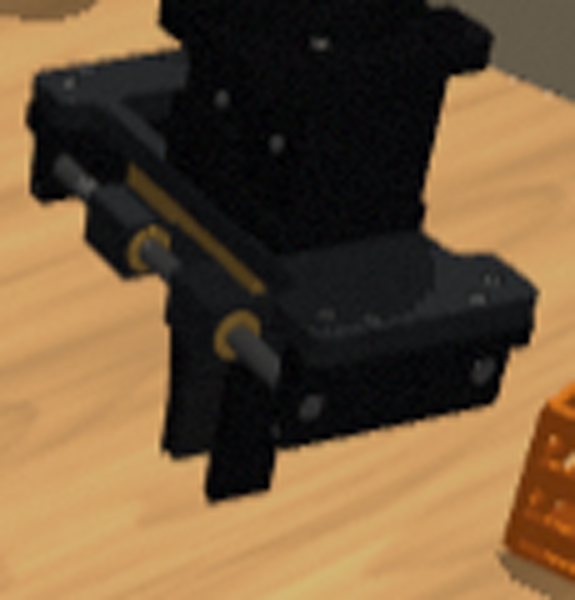

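View pics/z2.png

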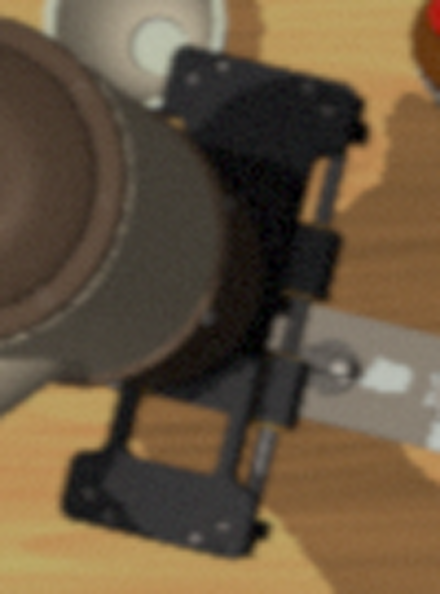

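```bash
python3 - <<'E'
from h import *
print(tri((162.5,100.2),(422.4,103)))
print(tri((202.3,111.6),(375,116.6)))
s=r.sense();Rm=s['ee_rot']
for X in (tri((162.5,100.2),(422.4,103))[0],tri((202.3,111.6),(375,116.6))[0]): print(Rm.T@(X-s['tcp_pos']))
print(s['tcp_pos'],s['joints'])
E
```

```text
(array([0.6886, 0.2078, 0.3175]), array([-1.0793, -1.0639]), array([-1.666 ,  0.2652]))
(array([0.6671, 0.1401, 0.3091]), array([-0.1481, -0.1261]), array([-0.2234,  0.0294]))
[-0.0316 -0.095  -0.1499]
[ 0.0393 -0.0924 -0.1416]
[0.589  0.2027 0.1673] [ 33.9103  22.4835  -1.5723   0.1049 -65.8453 -49.4839]
```

Emit:
{"op": "move_arm", "data": {"motion": [0,0,0,0,0,0,-1,0,0,0,0,0,0,-1,0,0,0,0,0,0,-1,0,0,0,0,0,0,-1,0,0,0,0,0,0,-1,0,0,0.6,0,0,0,-1,0,0,1.2,0,0,0,-1,0,0,1.8,0,0,0,-1,0,0,2.3,0,0,0,-1,0,0,2.7,0,0,0,-1,0,0,2.7,0,0,0,-1,0,0,2.7,0,0,0,-1]}}

```text
time_s: 4.15
tcp_pos: [0.5891, 0.2023, 0.0588]
ee_rot: [[-0.268, -0.964, 0.001], [-0.964, 0.268, -0.002], [0.001, -0.001, -1.0]]
wrist_force: [0.0, 0.7, -0.6]
gripper_width: 0.943
```

```bash
python3 look.py pics/a5.png 1
```

```text
4.15 [0.5891 0.2023 0.0588] 0.9431070916548631 [ 0.0004  0.7169 -0.6205]
scene 296 129
top 143 121
```

View pics/a5.png

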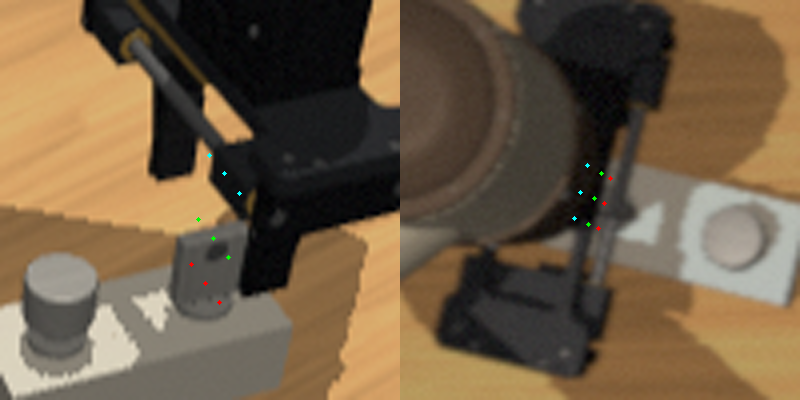

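Emit:
{"op": "move_arm", "data": {"motion": [0,0,0.2,0,0,0,-1,0,0,0.4,0,0,0,-1,0,0,0.6,0,0,0,-1,0,0,0.8,0,0,0,-1,0,0,0.8,0,0,0,-1,0,0,0.8,0,0,0,-1]}}

```text
time_s: 4.75
tcp_pos: [0.59, 0.2028, 0.0278]
ee_rot: [[-0.267, -0.964, 0.003], [-0.964, 0.267, -0.001], [-0.0, -0.003, -1.0]]
wrist_force: [-0.2, 1.1, 0.4]
gripper_width: 1.001
```

```bash
python3 look.py pics/a6.png 1
```

```text
4.75 [0.59   0.2028 0.0278] 1.0005803704568321 [-0.1872  1.0915  0.388 ]
scene 295 140
top 145 122
```

View pics/a6.png

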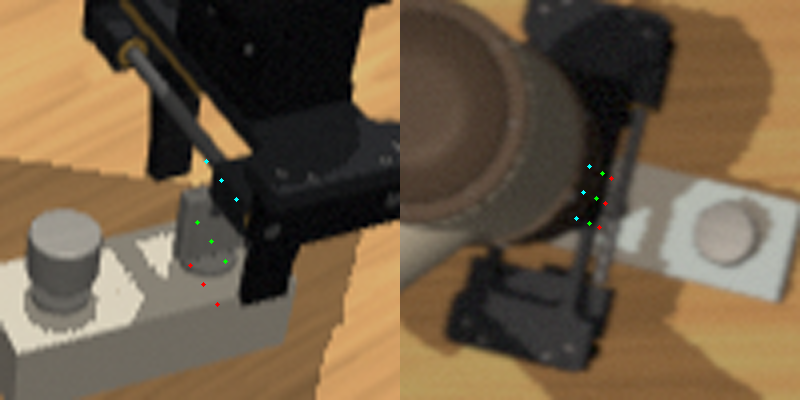

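Emit:
{"op": "move_arm", "data": {"motion": [0,0.04,0,0,0,0,0,0,0.04,0,0,0,0,0,0,0.04,0,0,0,0,0,0,0.04,0,0,0,0,0,0,0.04,0,0,0,0,0,0,0.04,0,0,0,0,0,0,0.04,0,0,0,0,0]}}

```text
time_s: 5.43
tcp_pos: [0.5892, 0.2036, 0.0288]
ee_rot: [[-0.267, -0.964, 0.005], [-0.964, 0.267, 0.0], [-0.002, -0.005, -1.0]]
wrist_force: [0.8, 0.1, -0.2]
gripper_width: 0.564
```

```bash
python3 look.py pics/a7.png
```

```text
5.4333 [0.5892 0.2036 0.0288] 0.5644774447951519 [ 0.7722  0.0539 -0.2098]
scene 295 139
top 145 122
```

View pics/a7.png

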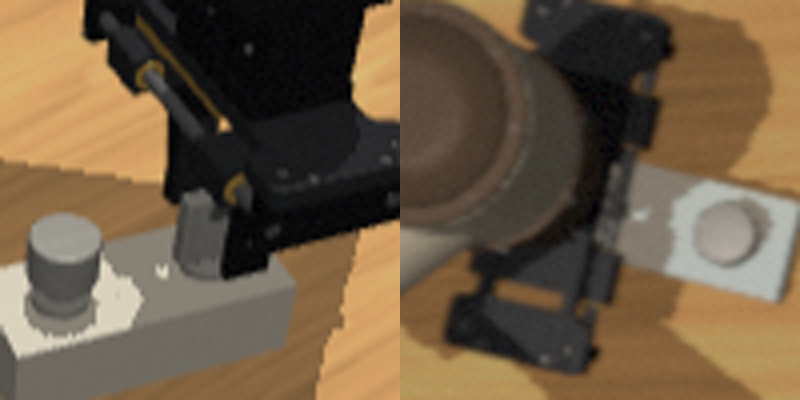

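Emit:
{"op": "move_arm", "data": {"motion": [0.05,0,0.1,0,0,0,0,0.05,0,0.1,0,0,0,0,0.05,0,0.1,0,0,0,1,0.05,0,0.1,0,0,0,1,0.05,0,0.1,0,0,0,1,0.05,0,0.1,0,0,0,1,0.05,0,0.1,0,0,0,1,0.05,0,0.1,0,0,0,1,0.05,0,0.1,0,0,0,1,0.05,0,0.1,0,0,0,1,0.05,0,0.1,0,0,0,1,0.05,0,0.1,0,0,0,1]}}

```text
time_s: 6.53
tcp_pos: [0.5885, 0.2018, 0.0248]
ee_rot: [[-0.267, -0.964, 0.005], [-0.964, 0.267, 0.0], [-0.002, -0.005, -1.0]]
wrist_force: [0.3, 0.8, 0.6]
gripper_width: 0.11
```

```bash
python3 look.py pics/a8.png; python3 -c "
from h import *
plan((.588,.202,.13),-105.7)"
```

```text
6.5333 [0.5885 0.2018 0.0248] 0.1100394416904505 [0.2868 0.8412 0.5915]
scene 294 141
top 146 122
t 6.6333 tcp [0.5885 0.2017 0.0249] F [-1.069  -0.4165  1.5153] M [0.192  0.3182 0.0163] w 0.11227455877599174 j [ 33.8799  30.2289 -11.4812   0.1796 -48.0483 -49.4986]
yaw -105.49879464218473 tilt [0.0048 0.0004]
move [-0.007  0.003 -2.629] [-0.052  0.019  0.04 ]
```

View pics/a8.png

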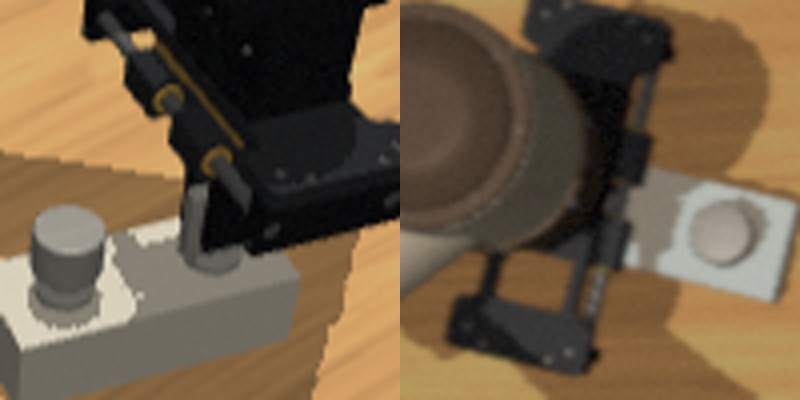

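Gripped (opening 0.11, about 9.6 mm). The real tips are about 33 mm above the reported TCP. I'll use the key itself as the reference: its origin is 20 mm above the reported TCP. Lifting straight up now.

Emit:
{"op": "move_arm", "data": {"motion": [0,0,-0.3,0,0,0,1,0,0,-0.7,0,0,0,1,0,0,-1.2,0,0,0,1,0,0,-1.8,0,0,0,1,0,0,-2.4,0,0,0,1,0,0,-2.7,0,0,0,1,0,0,-2.7,0,0,0,1,0,0,-2.7,0,0,0,1]}}

```text
time_s: 7.3
tcp_pos: [0.5879, 0.2018, 0.1327]
ee_rot: [[-0.268, -0.964, 0.005], [-0.964, 0.268, 0.001], [-0.003, -0.004, -1.0]]
wrist_force: [-0.7, -0.1, -2.3]
gripper_width: 0.114
```

```bash
python3 look.py pics/a9.png; python3 -c "
from h import *
plan((.492,-.105,.135),-82)"
```

```text
7.3 [0.5879 0.2018 0.1327] 0.11407344169440432 [-0.7117 -0.0928 -2.2678]
scene 301 100
top 137 118
t 7.4 tcp [0.5869 0.2012 0.131 ] F [ 0.1314  0.1194 -1.1541] M [ 0.0218 -0.0495  0.0179] w 0.11227677340632247 j [ 33.8994  23.9122  -4.8184   0.1062 -61.2145 -49.4754]
yaw -105.52493516519107 tilt [ 0.0017 -0.0008]
move [ 8.01   0.237 -0.099] [-0.02  -0.008 -4.705]
```

View pics/a9.png

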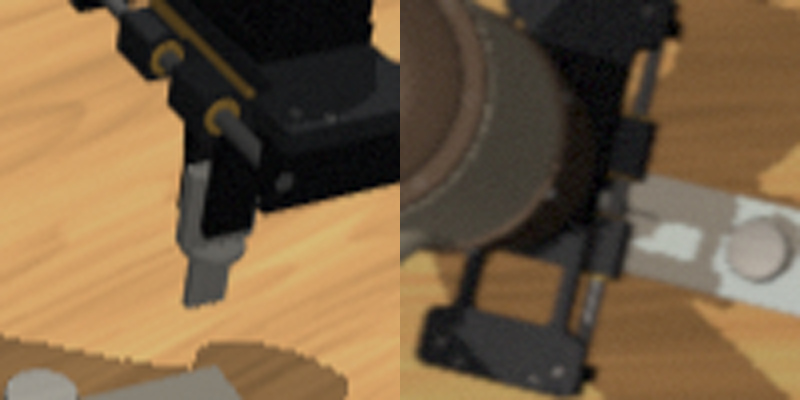

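Emit:
{"op": "move_arm", "data": {"motion": [0.6,0.02,-0.1,0,0,-0.4,1,1.4,0.04,-0.1,0,0,-0.8,1,2.3,0.07,-0.1,0,0,-1.4,1,3.2,0.1,-0.1,0,0,-2,1,4.1,0.12,-0.1,0,0,-2.6,1,5,0.15,-0.1,0,0,-3.2,1,5.9,0.18,-0.1,0,0,-3.8,1,6.8,0.2,-0.1,0,0,-4.3,1,7.5,0.22,-0.1,0,0,-4.6,1,8.01,0.24,-0.1,0,0,-4.7,1,8.01,0.24,-0.1,0,0,-4.7,1,8.01,0.24,-0.1,0,0,-4.7,1,8.01,0.24,-0.1,0,0,-4.7,1]}}

```text
time_s: 8.48
tcp_pos: [0.4916, -0.1047, 0.1342]
ee_rot: [[0.139, -0.99, 0.0], [-0.99, -0.139, -0.001], [0.001, -0.0, -1.0]]
wrist_force: [-0.2, 0.7, -1.2]
gripper_width: 0.111
```

```bash
python3 -c "
from h import *
plan((.492,-.105,.095),-82)
a=imaging.capture('scene');b=imaging.capture('top')
cv2.imwrite('pics/b1.png',np.hstack([cv2.resize(a[110:270,110:270],None,fx=2.5,fy=2.5,interpolation=2),cv2.resize(b[130:290,250:410],None,fx=2.5,fy=2.5,interpolation=2)]))
"
```

```text
t 8.4833 tcp [ 0.4916 -0.1047  0.1342] F [-0.1938  0.6573 -1.2287] M [ 0.1141 -0.0687 -0.0239] w 0.11136712825903862 j [  6.5461  12.8137 -20.85     0.0576 -56.3257   1.3852]
yaw -82.03674474627655 tilt [ 0.0003 -0.0008]
move [ 0.007 -0.008  0.98 ] [-0.002 -0.01  -0.007]
```

View pics/b1.png

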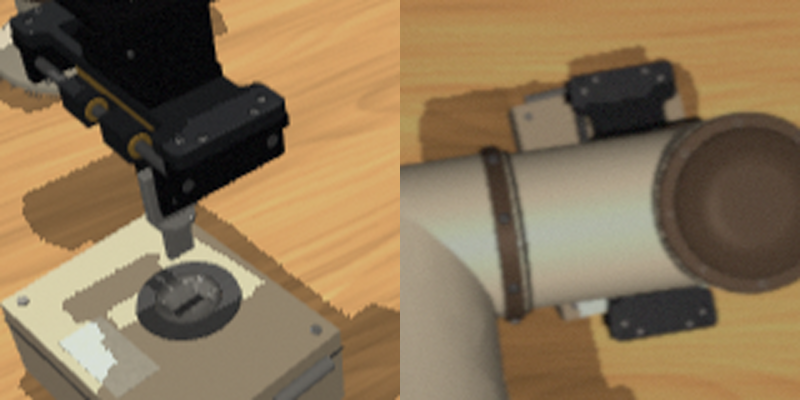

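Emit:
{"op": "move_arm", "data": {"motion": [0,0,0.3,0,0,0,1,0,0,0.6,0,0,0,1,0,0,0.85,0,0,0,1,0,0,0.85,0,0,0,1,0,0,0.85,0,0,0,1]}}

```text
time_s: 9.0
tcp_pos: [0.492, -0.1037, 0.1]
ee_rot: [[0.141, -0.99, -0.001], [-0.99, -0.141, -0.001], [0.001, 0.001, -1.0]]
wrist_force: [-0.9, -0.4, -0.8]
gripper_width: 0.112
```

```bash
cat > ov.py <<'E'
from h import *
import sys
s=r.sense();Rm=s['ee_rot'];print(s['time_s'],s['tcp_pos'],s['wrist_force'],s['gripper_width'])
I=imaging.capture('scene');x0,y0,k=150,175,8
c0=cv2.resize(I[y0:y0+75,x0:x0+75],None,fx=k,fy=k,interpolation=2);c=c0.copy()
def pl(pts,col):cv2.polylines(c,[((proj('scene',pts)-[x0,y0]+.5)*k-.5).round().astype(np.int32)],True,col,1)
O=s['tcp_pos']+[0,0,.0201];X=Rm[:,1];Y=Rm[:,0];Z=-Rm[:,2]
t=np.linspace(0,6.28,60)[:,None]
pl(O+.015*np.cos(t)*X+.015*np.sin(t)*Y,(255,255,0))
for z in(0,-.032):pl(np.array([O+a*.003*X+b*.01*Y+z*Z for a,b in((1,1),(1,-1),(-1,-1),(-1,1))]),(0,0,255))
L=np.array([.492,-.105,.08]);pl(L+np.c_[.0235*np.cos(t),.0235*np.sin(t),0*t],(0,255,0))
a=np.radians(98);Yl=np.array([np.cos(a),np.sin(a),0]);Xl=np.array([Yl[1],-Yl[0],0])
pl(np.array([L+p*.0105*Xl+q*.017*Yl for p,q in((1,1),(1,-1),(-1,-1),(-1,1))]),(0,255,0))
h=np.hstack([c0,c]);cv2.imwrite(sys.argv[1],cv2.resize(h,(800,400),interpolation=cv2.INTER_AREA))
E
python3 ov.py pics/b2.png
```

```text
9.0 [ 0.492  -0.1037  0.1   ] [-0.8599 -0.4422 -0.8132] 0.11210480234502758
```

View pics/b2.png

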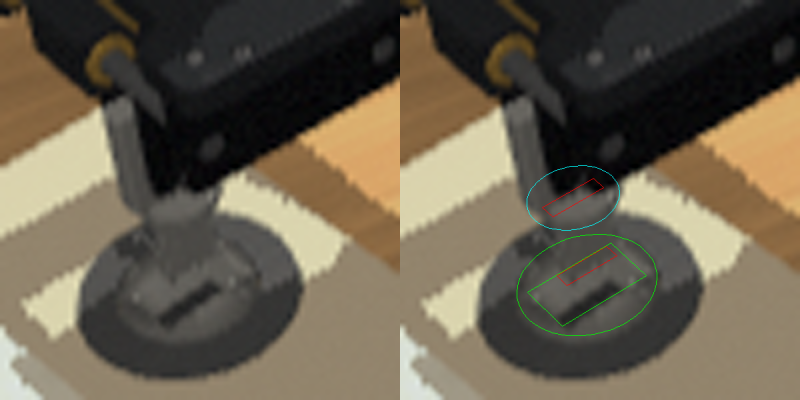

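```bash
python3 - <<'E'
from h import *
I=imaging.capture('scene')
c=cv2.resize(I[205:243,165:203],None,fx=16,fy=16,interpolation=2)
c=cv2.convertScaleAbs(c,alpha=1.9,beta=-60)
cv2.imwrite('pics/b3.png',c[:600,:608])
E
```

```text
(no output)
```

View pics/b3.png

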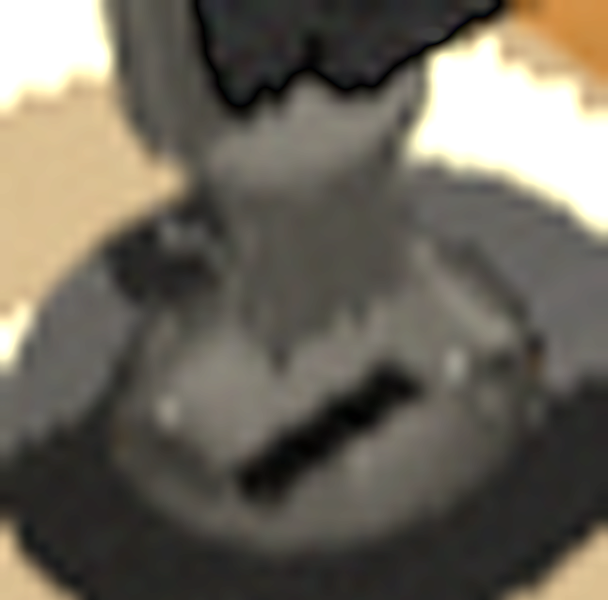

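```bash
python3 -c "
from h import *
plan((.4918,-.105,.075),-82)"
```

```text
t 9.1 tcp [ 0.4928 -0.1039  0.1011] F [-0.5868 -0.1959 -0.8314] M [ 0.0422 -0.0754  0.0029] w 0.11397579423494825 j [  6.6419  14.9801 -23.3999   0.0894 -51.5103   1.3904]
yaw -81.91213122348569 tilt [ 0.002 -0.001]
move [0.022 0.03  0.651] [-0.022 -0.015  0.018]
```

Emit:
{"op": "move_arm", "data": {"motion": [0.02,0.03,0.15,0,0,0,1,0.02,0.03,0.3,0,0,0,1,0.02,0.03,0.45,0,0,0,1,0.02,0.03,0.6,0,0,0,1,0.02,0.03,0.6,0,0,0,1,0.02,0.03,0.6,0,0,0,1]}}

```text
time_s: 9.6
tcp_pos: [0.4915, -0.105, 0.0765]
ee_rot: [[0.141, -0.99, 0.001], [-0.99, -0.141, -0.001], [0.001, -0.001, -1.0]]
wrist_force: [0.0, -0.3, -0.8]
gripper_width: 0.112
```

```bash
python3 -c "
from h import *
plan((.4918,-.105,.059),-82)"; python3 ov.py pics/b4.png
```

```text
t 9.6 tcp [ 0.4915 -0.105   0.0765] F [ 0.0171 -0.2641 -0.8058] M [ 0.0257 -0.0159 -0.0021] w 0.11208144456058895 j [  6.5333  16.6812 -25.2552   0.1031 -48.0295   1.4845]
yaw -81.91331403074794 tilt [ 0.0007 -0.0013]
move [ 0.    -0.008  0.437] [-0.006 -0.015  0.017]
9.6 [ 0.4915 -0.105   0.0765] [ 0.0171 -0.2641 -0.8058] 0.11208144456058895
```

View pics/b4.png

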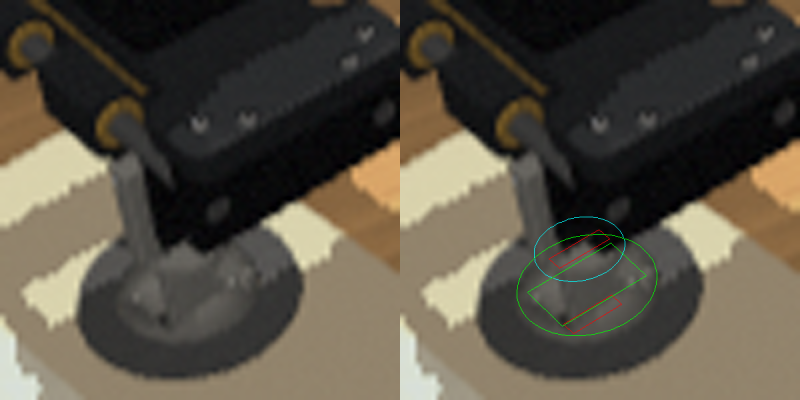

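The blade is about 15 mm into the slot and the force reads near zero, so I'll go on down.

Emit:
{"op": "move_arm", "data": {"motion": [0,0,0.12,0,0,0,1,0,0,0.24,0,0,0,1,0,0,0.34,0,0,0,1,0,0,0.38,0,0,0,1,0,0,0.4,0,0,0,1,0,0,0.4,0,0,0,1]}}

```text
time_s: 10.15
tcp_pos: [0.4917, -0.105, 0.0606]
ee_rot: [[0.141, -0.99, 0.001], [-0.99, -0.141, -0.001], [0.001, -0.001, -1.0]]
wrist_force: [-0.5, -0.1, -0.8]
gripper_width: 0.109
```

```bash
python3 -c "
from h import *
plan((.4918,-.105,.059),-82)"; python3 ov.py pics/b5.png
```

```text
t 10.15 tcp [ 0.4917 -0.105   0.0606] F [-0.5086 -0.0514 -0.8106] M [ 0.0846  0.0026 -0.0381] w 0.10919913601303013 j [  6.5318  17.9101 -26.3119   0.1127 -45.7295   1.4824]
yaw -81.907287750731 tilt [ 0.001  -0.0013]
move [-0.    -0.004  0.04 ] [-0.009 -0.016  0.019]
10.15 [ 0.4917 -0.105   0.0606] [-0.5086 -0.0514 -0.8106] 0.10919913601303013
```

View pics/b5.png

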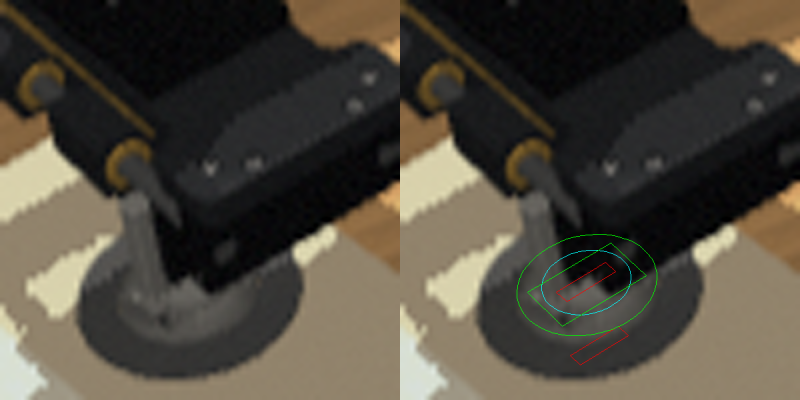

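Emit:
{"op": "move_arm", "data": {"motion": [0,0,0.025,0,0,0,1,0,0,0.05,0,0,0,1,0,0,0.05,0,0,0,1]}}

```text
time_s: 10.45
tcp_pos: [0.4922, -0.105, 0.0597]
ee_rot: [[0.141, -0.99, 0.002], [-0.99, -0.141, -0.002], [0.002, -0.002, -1.0]]
wrist_force: [-1.5, -0.5, 3.5]
gripper_width: 0.11
```

Emit:
{"op": "move_arm", "data": {"motion": [0,0,0.03,0,0,0,1,0,0,0.06,0,0,0,1,0,0,0.06,0,0,0,1]}}

```text
time_s: 10.7
tcp_pos: [0.4923, -0.1051, 0.0596]
ee_rot: [[0.142, -0.99, 0.003], [-0.99, -0.142, -0.002], [0.003, -0.002, -1.0]]
wrist_force: [-5.1, 3.1, 13.3]
gripper_width: 0.111
```

```bash
python3 -c "
from h import *
plan((.4918,-.105,.058),-82)"; python3 ov.py pics/b6.png
```

```text
t 10.7 tcp [ 0.4923 -0.1051  0.0596] F [-5.0524  3.0744 13.2903] M [ 0.8224  1.6491 -0.0109] w 0.11090028464393832 j [  6.5572  17.9869 -26.4073   0.201  -45.4654   1.4772]
yaw -81.82491303191269 tilt [ 0.0027 -0.0022]
move [-0.005  0.012  0.041] [-0.027 -0.029  0.035]
10.7 [ 0.4923 -0.1051  0.0596] [-5.0524  3.0744 13.2903] 0.11090028464393832
```

View pics/b6.png

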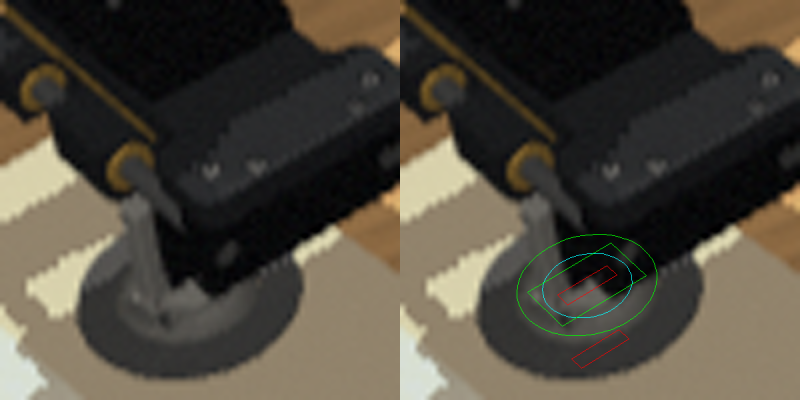

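Emit:
{"op": "move_arm", "data": {"motion": [0,0,0,0,0,0.8,1,0,0,0,0,0,1.6,1,0,0,0,0,0,2.4,1,0,0,0,0,0,3.2,1,0,0,0,0,0,4,1,0,0,0,0,0,4.8,1,0,0,0,0,0,5.6,1,0,0,0,0,0,6.4,1,0,0,0,0,0,7.2,1,0,0,0,0,0,8,1,0,0,0,0,0,8,1]}}

```text
time_s: 11.67
tcp_pos: [0.4919, -0.105, 0.0597]
ee_rot: [[-0.528, -0.849, 0.002], [-0.849, 0.528, -0.002], [0.001, -0.003, -1.0]]
wrist_force: [-1.4, 0.9, 2.2]
gripper_width: 0.11
```

```bash
python3 -c "
from h import *
plan((.4922,-.105,.0595),-82-68)"; python3 ov.py pics/b7.png
```

```text
t 11.6667 tcp [ 0.4919 -0.105   0.0597] F [-1.4116  0.9178  2.2081] M [ 0.319   0.4042 -0.0104] w 0.10977076475068677 j [  6.5626  17.957  -26.4274   0.1812 -45.5038 -38.5857]
yaw -121.89625947668682 tilt [ 0.0022 -0.002 ]
move [-0.006 -0.007  0.006] [-0.034  0.002  5.621]
11.6667 [ 0.4919 -0.105   0.0597] [-1.4116  0.9178  2.2081] 0.10977076475068677
```

View pics/b7.png

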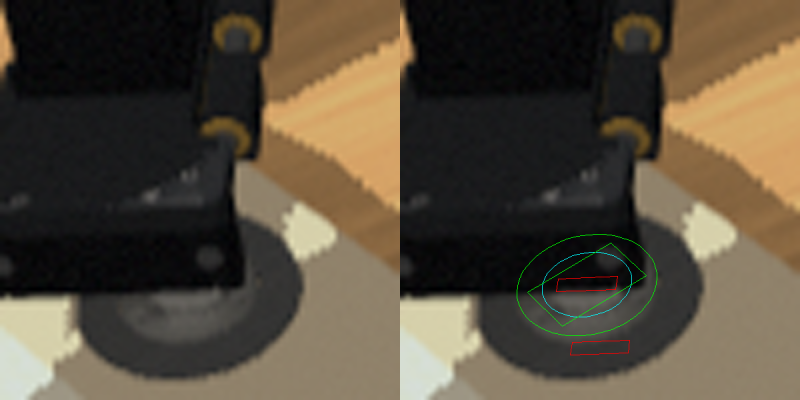

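Emit:
{"op": "move_arm", "data": {"motion": [0,0,0,0,0,0.8,1,0,0,0,0,0,1.6,1,0,0,0,0,0,2.4,1,0,0,0,0,0,3.2,1,0,0,0,0,0,4,1,0,0,0,0,0,4.8,1,0,0,0,0,0,5.6,1,0,0,0,0,0,6,1,0,0,0,0,0,6,1]}}

```text
time_s: 12.47
tcp_pos: [0.4917, -0.1048, 0.0598]
ee_rot: [[-0.88, -0.474, 0.002], [-0.474, 0.88, -0.002], [-0.001, -0.002, -1.0]]
wrist_force: [-1.4, 1.8, 1.7]
gripper_width: 0.114
```

```bash
python3 -c "
from h import *
plan((.492,-.105,.0597),-82-86.5)"
```

```text
t 12.4667 tcp [ 0.4917 -0.1048  0.0598] F [-1.3696  1.8371  1.6603] M [0.7212 0.3635 0.0437] w 0.11376018177223692 j [  6.5791  17.949  -26.4274   0.159  -45.5225 -68.3719]
yaw -151.6814238291189 tilt [ 0.002  -0.0018]
move [-0.004 -0.007  0.002] [-0.027  0.015  3.364]
```

Turned about 70° so far, with Mz still small (0.05 N·m). I'll creep in small steps to the hard stop.

Emit:
{"op": "move_arm", "data": {"motion": [0,0,0,0,0,0.5,1,0,0,0,0,0,1,1,0,0,0,0,0,1.5,1,0,0,0,0,0,2,1,0,0,0,0,0,2,1]}}

```text
time_s: 12.88
tcp_pos: [0.4917, -0.1047, 0.0597]
ee_rot: [[-0.949, -0.315, 0.002], [-0.315, 0.949, -0.002], [-0.001, -0.002, -1.0]]
wrist_force: [-0.8, 2.2, 1.3]
gripper_width: 0.116
```

```bash
python3 -c "
from h import *
plan((.492,-.105,.0597),-82-86.5)"
```

```text
t 12.8833 tcp [ 0.4917 -0.1047  0.0597] F [-0.826   2.1806  1.2515] M [0.6282 0.2963 0.0618] w 0.11627088792350009 j [  6.5845  17.9462 -26.4301   0.1443 -45.5208 -78.2954]
yaw -161.609826331109 tilt [ 0.002  -0.0016]
move [-0.005 -0.009  0.001] [-0.023  0.017  1.378]
```

Emit:
{"op": "move_arm", "data": {"motion": [0,0,0,0,0,0.4,1,0,0,0,0,0,0.8,1,0,0,0,0,0,1.2,1,0,0,0,0,0,1.2,1]}}

```text
time_s: 13.22
tcp_pos: [0.4917, -0.1046, 0.0598]
ee_rot: [[-0.976, -0.217, 0.002], [-0.217, 0.976, -0.002], [-0.002, -0.002, -1.0]]
wrist_force: [-2.1, 2.2, 0.3]
gripper_width: 0.111
```

```bash
python3 -c "
from h import *
plan((.492,-.105,.0597),-82-86.5)"
```

```text
t 13.2167 tcp [ 0.4917 -0.1046  0.0598] F [-2.1327  2.1543  0.2968] M [0.6887 0.2908 0.1928] w 0.11107096904959364 j [  6.5971  17.9433 -26.4285   0.1439 -45.5221 -84.1477]
yaw -167.44971642583013 tilt [ 0.002  -0.0016]
move [-0.004 -0.011  0.002] [-0.022  0.019  0.21 ]
```

Mz is rising (0.19 N·m), so the stop is near.

Emit:
{"op": "move_arm", "data": {"motion": [0,0,0,0,0,0.3,1,0,0,0,0,0,0.6,1,0,0,0,0,0,0.6,1]}}

```text
time_s: 13.47
tcp_pos: [0.4918, -0.1046, 0.0598]
ee_rot: [[-0.986, -0.168, 0.002], [-0.168, 0.986, -0.002], [-0.002, -0.002, -1.0]]
wrist_force: [-1.3, 2.2, 1.1]
gripper_width: 0.111
```

```bash
python3 -c "
from h import *
plan((.492,-.105,.0597),-82-86.5)"
```

```text
t 13.4667 tcp [ 0.4918 -0.1046  0.0598] F [-1.3005  2.2434  1.1368] M [0.5673 0.2199 0.5508] w 0.11081176202400793 j [  6.613   17.9483 -26.434    0.1664 -45.5188 -87.0552]
yaw -170.32567699262955 tilt [ 0.002  -0.0019]
move [-0.004 -0.011  0.001] [-0.025  0.018 -0.365]
```

Emit:
{"op": "move_arm", "data": {"motion": [0,0,0,0,0,0.3,1,0,0,0,0,0,0.5,1,0,0,0,0,0,0.5,1]}}

```text
time_s: 13.72
tcp_pos: [0.4917, -0.1046, 0.0598]
ee_rot: [[-0.992, -0.125, 0.002], [-0.125, 0.992, -0.002], [-0.001, -0.002, -1.0]]
wrist_force: [-1.3, 1.0, 1.4]
gripper_width: 0.119
```

```bash
python3 -c "
from h import *
plan((.492,-.105,.0597),-82-86.5)"; python3 ov.py pics/b8.png
```

```text
t 13.7167 tcp [ 0.4917 -0.1046  0.0598] F [-1.3087  1.0146  1.3855] M [0.646  0.2868 0.6085] w 0.11902140628850323 j [  6.6192  17.9463 -26.4376   0.1792 -45.53   -89.5516]
yaw -172.80686889025108 tilt [ 0.0018 -0.002 ]
move [-0.006 -0.011  0.002] [-0.026  0.016 -0.861]
13.7167 [ 0.4917 -0.1046  0.0598] [-1.3087  1.0146  1.3855] 0.11902140628850323
```

View pics/b8.png

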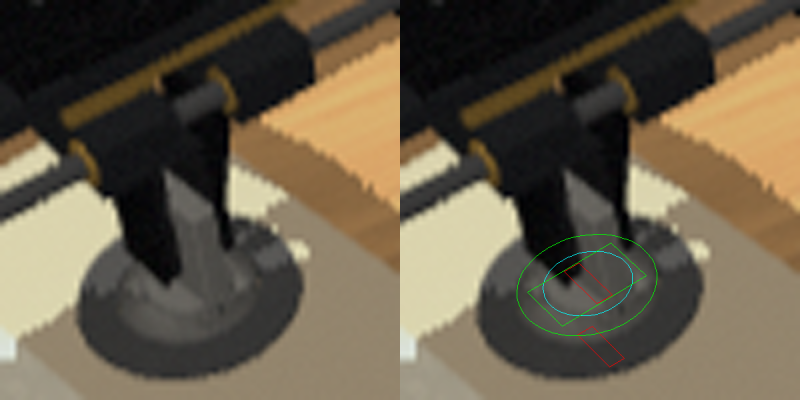

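Hard stop reached: Mz saturates at about 0.6 N·m after roughly 88–90° of tool turn (75° plus play), and the key is only twisting in the pads. Next I'll open in place and lift away.

Emit:
{"op": "move_arm", "data": {"motion": [0,0,0,0,0,0,-1,0,0,0,0,0,0,-1,0,0,0,0,0,0,-1,0,0,0,0,0,0,-1,0,0,0,0,0,0,-1,0,0,0,0,0,0,-1,0,0,0,0,0,0,-1,0,0,0,0,0,0,-1,0,0,0,0,0,0,-1,0,0,0,0,0,0,-1,0,0,0,0,0,0,-1]}}

```text
time_s: 14.68
tcp_pos: [0.4917, -0.1046, 0.0598]
ee_rot: [[-0.992, -0.126, 0.002], [-0.126, 0.992, -0.002], [-0.002, -0.002, -1.0]]
wrist_force: [-0.3, -0.6, -0.0]
gripper_width: 0.871
```

```bash
python3 ov.py pics/b9.png
```

```text
14.6833 [ 0.4917 -0.1046  0.0598] [-0.2689 -0.5867 -0.0133] 0.8713872580758183
```

View pics/b9.png

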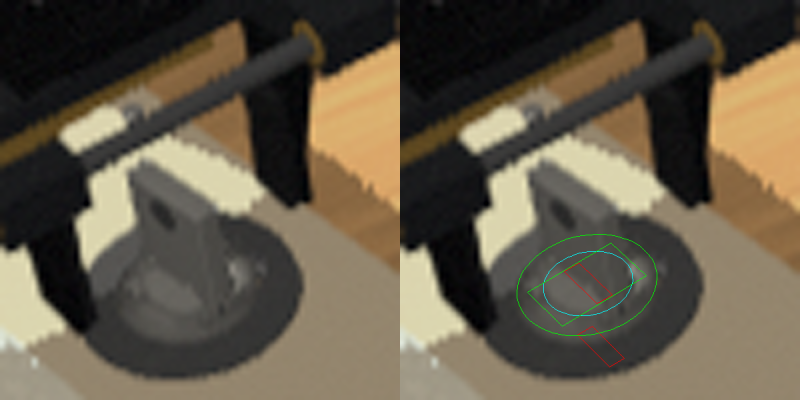

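The key stands in the lock with its collar down, and both fingers are clear. Lifting.

Emit:
{"op": "move_arm", "data": {"motion": [0,0,-0.3,0,0,0,-1,0,0,-0.8,0,0,0,-1,0,0,-1.5,0,0,0,-1,0,0,-2.3,0,0,0,-1,0,0,-3.1,0,0,0,-1,0.8,0,-3.8,0,0,0,-1,1.7,0,-4.2,0,0,0,-1,2.5,0,-4.2,0,0,0,-1,3.2,0,-4.2,0,0,0,-1,3.2,-3,-4.2,0,0,0,-1,3.2,-3,-4.2,0,0,0,-1,3.2,-3,-4.2,0,0,0,-1,3.2,-3,-4.2,0,0,0,-1,3.2,-3,-4.2,0,0,0,-1]}}

```text
time_s: 15.9
tcp_pos: [0.379, -0.2407, 0.2273]
ee_rot: [[-0.993, -0.122, 0.001], [-0.122, 0.993, -0.001], [-0.0, -0.002, -1.0]]
wrist_force: [-0.2, 0.5, -0.0]
gripper_width: 1.0
```

```bash
python3 - <<'E'
from h import *
s=r.sense();print(s['time_s'],s['tcp_pos'],s['wrist_force'])
a=imaging.capture('scene');b=imaging.capture('top')
cv2.imwrite('pics/c0.png',np.hstack([cv2.resize(a,(400,300)),cv2.resize(b,(400,300))]))
cv2.imwrite('pics/c1.png',np.hstack([cv2.resize(a[190:250,150:210],(400,400),interpolation=2),cv2.resize(b[180:240,295:355],(400,400),interpolation=2)]))
E
```

```text
15.9 [ 0.379  -0.2407  0.2273] [-0.2395  0.4829 -0.0132]
```

View pics/c0.png

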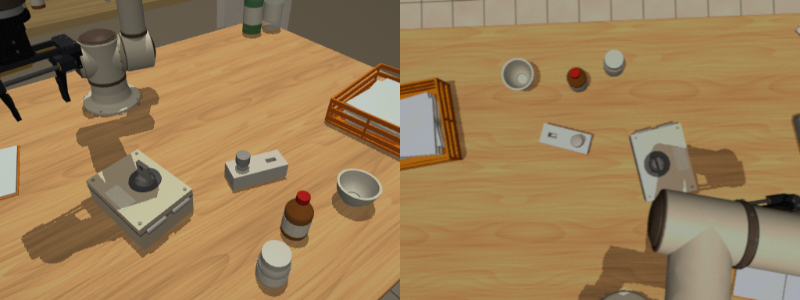

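View pics/c1.png

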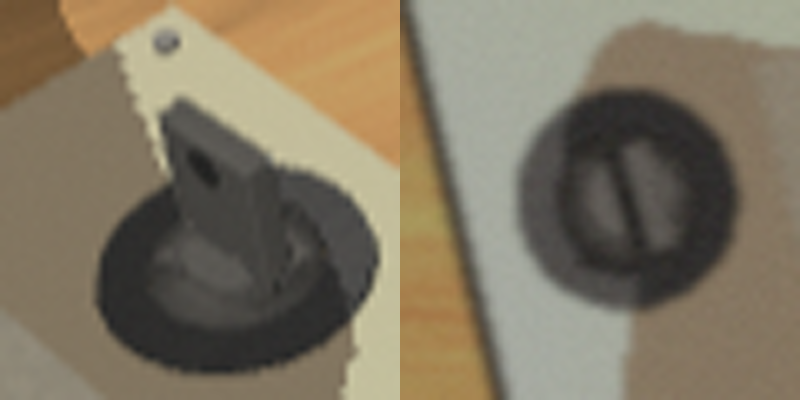

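```bash
python3 - <<'E'
from h import *
k=400/60
S=lambda u,v:uc(u,v,150,190,k);T=lambda u,v:uc(u-400,v,295,180,k)
# top plate corners in scene: back-left(178,98) front-left(163,120) front-right(245,178) back-right(278,155)
pts=[(180,97),(163,118),(246,177),(277,155)]
for z in(.127,.130):
  W=np.array([ray('scene',S(*p),z) for p in pts]);print(z,W,W.mean(0))
  for i,j in((0,3),(1,2)):
    d=W[j]-W[i];print(np.degrees(np.arctan2(d[1],d[0])),np.linalg.norm(d))
p,q=ray('top',T(613,152),.127),ray('top',T(642,250),.127);d=p-q;print('top',np.degrees(np.arctan2(d[1],d[0])),np.linalg.norm(d),(p+q)/2)
# overlay
a=imaging.capture('scene');b=imaging.capture('top');o=[]
ang=np.radians(15);Y=np.array([np.cos(ang),np.sin(ang),0]);X=np.array([Y[1],-Y[0],0]);O=np.array([.492,-.1048,.08])
for n,I,x0,y0 in(('scene',a,150,190),('top',b,295,180)):
  c=cv2.resize(I[y0:y0+60,x0:x0+60],None,fx=k,fy=k,interpolation=2)
  for z in(.005,.047):
    P4=[O+[0,0,z]+s*.018*Y+t*.005*X for s,t in((1,1),(1,-1),(-1,-1),(-1,1))]
    cv2.polylines(c,[((proj(n,P4)-[x0,y0]+.5)*k-.5).round().astype(np.int32)],True,(0,0,255),1)
  t=np.linspace(0,6.28,60);
  for z,col in((0,(0,255,0)),(.005,(255,255,0))):
    cv2.polylines(c,[((proj(n,O+np.c_[.015*np.cos(t),.015*np.sin(t),0*t+z])-[x0,y0]+.5)*k-.5).round().astype(np.int32)],True,col,1)
  o.append(c)
cv2.imwrite('pics/c2.png',np.hstack(o))
E
```

```text
0.127 [[ 0.4766 -0.1056  0.127 ]
 [ 0.4813 -0.1127  0.127 ]
 [ 0.5134 -0.1047  0.127 ]
 [ 0.5108 -0.0946  0.127 ]] [ 0.4955 -0.1044  0.127 ]
17.7769941744494 0.03591730753531813
13.936500325108678 0.033058103869386145
0.13 [[ 0.4798 -0.1066  0.13  ]
 [ 0.4845 -0.1137  0.13  ]
 [ 0.5163 -0.1057  0.13  ]
 [ 0.5138 -0.0957  0.13  ]] [ 0.4986 -0.1054  0.13  ]
17.776994174449374 0.03569651339417608
13.93650032510871 0.03285488608518977
top 14.477009339025887 0.032760529854218734 [ 0.491  -0.0982  0.127 ]
```

View pics/c2.png

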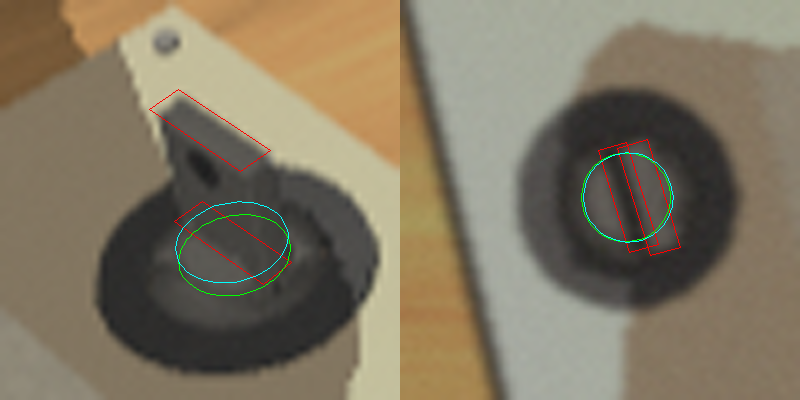

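```bash
python3 -c "
from h import *
s=r.sense();print(s['time_s'],s['wrist_force'],s['joint_velocities']);print(r.finish_job())"
```

```text
16.1 [ 0.7921  0.7842 -0.1   ] [ 0.4479 -0.2092 -0.0031  0.1372 -0.0601  0.1898]
the job is handed in; nothing more can be done
None
```

I took the flat-bow key out of the stand, pushed it home in the lock, turned it clockwise to the stop, and handed the job in at 16.1 s. The key is left standing in the lock, and the round-knob key was never touched and is still in the stand.

**Fully home:** the collar met the lock face firmly at a key height of 79.7 mm, against the stated 80 mm. It held under about 13 N.

**Turned to the stop:** Mz stayed near 0.05 N·m while the cylinder moved, then climbed to about 0.6 N·m once the key had turned about 85°. That matches 75° of travel plus the 12° of play. The tool then slipped a few degrees on the key.

**After release:** the pictures show the key standing in the lock at a yaw of about 14–18°, with the arm clear of everything.

**What disagreed or stayed unchecked:**
- **Fingertips:** in the camera views they sit about 33 mm above the reported TCP, contrary to the text. I took heights from the pictures and from contact instead.
- **Key position:** in the last scene picture the bow sits about 2 pixels (a few mm) from my prediction, which I put down to play in the slot.
- **Lock angle:** I had no direct reading of the cylinder. I inferred it from the moment rise and the key's yaw.

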